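# Shut and latch the instrument case

### The arm

A 7-joint arm with a two-finger parallel gripper is mounted at the origin on the work surface. World frame = base frame: x ahead of the robot, y to its left, z up, the work surface at z = 0. Lengths are in m, angles in degrees, forces in N, time in s.
With the tool pointing down it reaches from about 0.425 to 0.975 m from the base axis. Payload 16.7 kg.
Tool frame: the origin (TCP) lies midway between the tips of the shut fingers; the grasp point (between the pads) lies 19 mm behind it; z points along the fingers, y is the line along which they close (so a half turn about z gives the same grasp; the last joint's range is limited). The gripper opens to 85 mm and grips with 20 to 120 N. Pads are 22 mm wide; open, the fingers measure 114 mm over their backs; the gripper's body (76 mm by 85 mm) begins 54 mm behind the grasp point. The pads swing forward as they close: fully open they stand 13 mm farther back than shut.
Start: joints at [-8.566, 24.414, 4.234, 92.017, -1.954, 63.644, -3.845], TCP at [0.675, -0, 0.231] pointing down, gripper open.
Joint ranges: [-163.25, 163.25], [-28.42, 122.38], [-70.27, 78.77], [12.13, 141.07], [-58.53, 238.53], [9.26, 117.41], [-156.51, 156.51]. Speed limits (degrees/s): [108.29, 108.29, 136.94, 136.94, 172.46, 172.46, 172.46].

### API

Orientations are given as [roll, pitch, yaw] about the fixed x, y, z axes, in that order (R = Rz(yaw) Ry(pitch) Rx(roll)).
In Python, from workcell import readout, snapshot, r gives the robot as it stands.
- The arm moves only by the tool carry_out, never from a script. Its argument "targets" is a list that holds one entry, the list of rows, each a list of 7 numbers: the opening, from -1 (shut) to 1 (fully open), then the shift along the tool's x, y, z in m, then the turn, a rotation vector about the tool's x, y, z in rad. In form: [[[claw, tx, ty, tz, wx, wy, wz], ...]]. A call has 1 to 5 rows; each row shifts and turns the commanded pose from where the row before left it, along the tool's axes as they then stand; what a row does not reach is not made up. A row lasts 1/12 s, in which the tool goes at most 41.7 mm and 7.16 degrees, less where a joint would pass 70% of its speed; a pose out of reach is approached as far as the arm can. A call with a gripper value outside its range is refused whole. The fingers move at their own pace and stop on an object; "newtons" is the grip in N (left out, the last holds). Time passes only in rows, so rows that do not move let the fingers close. It gives the time, the measured TCP pose, the force, the opening and the grip force at its end, in the units of the state.
- readout.read_state(): the state, without advancing time (a new reading comes with each control period).
- snapshot(name): name is "scene" or "side" or "wrist"; returns a dict with "color" (400x640x3 uint8, blue, green, red), "mtx" (3x3 intrinsics, pixels), "rvec" (rotation vector, rad) and "tvec" (3), from world to camera coordinates, as OpenCV has them; the wrist camera has in their place "tool_from_camera" (4x4, takes a point from camera to tool coordinates, whose origin is the TCP and whose axes are the flange's). Camera axes: x right, y down, z forward; pixel columns grow to the right and rows downward; lengths in m; the calibration is good to about 2 mm. A picture is of the moment at which its call begins: read the wrist's pose just before it. There is no depth.
- r.job_done(): hands the job in; it is judged then, once.
The state is a dict: "clock": time; "joint_pos": joint angles; "qd": joint speeds; "joint_efforts": joint torques, N m; "tool_pos": TCP position; "tool_rot": TCP orientation; "contact_force": force on the tool from outside, world axes, zero at the start; "wrist_torque": the same for the moment, N m; "gripper_width": finger opening in m; "finger_force": force on a finger pad.
Only numpy, scipy, OpenCV 4.12 (cv2) and the standard library are available. Lean on these libraries where they do the work, as an engineer would, in place of code of your own. Each camera call takes 0.05 s, during which the arm holds its last target. There are 200 camera calls.

### The job

Close up the open olive instrument case by pushing with the fingertips, gripping nothing: ease its lid down until it is fully shut, without slamming it, and only then push the latch lever by its red peg all the way round until its arm points straight in over the lid. Push gently; do not pick up or shift the copper block in the case or anything else on the bench.

Things in the scene. Friction and masses are not known exactly. Their poses are not given: they have to be found in the camera images.
- case: Battered olive steel instrument case, 180 mm (its x) by 250 mm (its y), walls 70 mm high, fixed to the bench. Origin: centre of its underside; its x axis points from the front wall (latch side) to the hinge wall, z up. Turned about a quarter turn: the hinge wall is on the robot's left (+y) and the latch wall on its right.
- lid (a joint): Lid of the case, angle in rad: 0 fully shut, grows as it opens, 1.57 upright, stop at 1.75. The stiff hinge holds it wherever it is left; it takes 2 to 7 N at the front edge to move.
- lid_hinge (a point): Middle of the hinge line, along the top of the hinge wall (90 mm along case x from the origin, 70 mm high). The hinge line runs along the case's y axis. The lid is a shallow shell 22 mm thick, 180 mm from hinge to front edge and 250 mm wide; the hinge line is at its lower (inner) face, so its outer face lies 22 mm off the plane through the hinge.
- lid_edge (a point): Middle of the lid's front edge, on its outer face (180 mm from the hinge, 22 mm off the hinge plane); moves with the lid. Shut, its top is 92 mm above the bench; upright, its edge is 250 mm above the bench.
- latch (a joint): Lever latch on the front wall, turning flat about a vertical pivot; angle in rad: 0 when the arm lies parallel to the front wall (pointing along case +y), negative when it points outward away from the case, 1.57 (its stop) when it points along case +x straight over the shut lid. Growing values turn clockwise seen from above. Needs about 2 N at the peg; stays where left.
- latch_pivot (a point): Pivot of the latch arm, at case x -110 mm, y -40 mm, 99 mm above the bench. Arm 16 mm wide, 75 mm long, from 95 to 103 mm above the bench.
- latch_peg (a point): Top of the upright red peg (14 mm in diameter) near the end of the latch arm, 70 mm from the pivot; its top is 130 mm above the bench and it rises 27 mm above the arm.
- copper: Polished copper cold-finger block, 50 x 50 x 30 mm with a 22 mm stub on top (45 mm in all), lying loose in a foam recess inside the case, below its rim; origin at the centre of its underside.
- flange: Bystander: black viewport flange, disc 114 mm in diameter, 20 mm thick, glass window in the middle, lying flat; origin at the centre of its underside.
- connector: Bystander: silver round fibre connector body, 30 mm in diameter, 55 mm tall, standing upright; origin at the centre of its underside.
- lens_mount: Bystander: blue lens mount, 60 x 45 mm foot, 66 mm tall; origin at the centre of its underside.
- post: Bystander: silver optical post, 32 mm foot, 76 mm tall, standing upright; origin at the centre of its underside.
- wrench: Bystander: steel wrench, 150 mm long, lying flat (origin at the underside of its middle).
Not all that is in view belongs to the job. What is meant by the copper is not purple, and is the larger of those in its own colour.

How it is judged (in metres and radians):
On the way, in this order (a step that is already met when the one before it is completed fails the run):
1. the lid is fully shut while the latch is still open (value of joint lid below 0.03 rad and value of joint latch below 0.4 rad), for 0.2 s.
2. the latch arm points straight in over the lid, lid still shut (value of joint latch above 1.45 rad and value of joint lid below 0.03 rad), for 0.2 s.
At the end, for the whole second after the job is handed in: Lid within 0.03 rad (5 mm at its edge) of shut, latch turned past 1.45 rad (stop at 1.57), copper block and all bystanders within 15 mm of where they began and at rest (all of step 2 and distance of each of copper, flange, connector, lens_mount, post, wrench from where it was at the start of the episode below 0.015 m and linear speed of each of copper, flange, connector, lens_mount, post, wrench below 0.03 m/s); the robot touches nothing.
It fails at once if the lid is slammed (moves faster than 3 rad/s) (velocity of joint lid below -3 rad/s).
It fails at once if the latch is pushed over (past 0.4 rad) while the lid is not shut (value of joint latch above 0.4 rad and value of joint lid above 0.1 rad).
It fails at once if the lid is pushed with more than 70 N, or the latch pushed or squeezed with more than 35 N (contact force between the fingers and lid above 70 N or contact force between the fingers and latch above 35 N).
It fails at once if the copper block or a bystander is lifted, carried or shifted by more than 15 mm (distance of any of copper, flange, connector, lens_mount, post, wrench from where it was at the start of the episode above 0.015 m).
It fails at once if a standing bystander is tipped (angle between any of connector, lens_mount, post's own z axis and vertical above 0.4 rad).
It also fails if it takes over 50 s, if anything falls off the work surface, if the arm or the gripper's body presses on something with over 40 N, if the wrist force passes 120 N, or if a joint passes its speed limit or range.

## Working session

There is one attempt and no reset: what is moved stays moved. The work goes in short steps, Python scripts to look and compute and a tool call to move; the robot and the scene stay as the last step left them, time stands still between calls to the robot, and variables do not carry over. Pictures are saved under pics/ and viewed, at most 10 in all, crops included, and the job is handed in when it is done.

Besides the shell and the picture viewer there is one more tool, called after "Emit:" as name(argument=value, ...), one argument or row to a line, values as JSON. carry_out: Moves the arm, as the interface text tells. Its arguments: {"type":"object","properties":{"targets":{"type":"array"},"newtons":{"type":"number"}},"required":["targets"]}

```bash
mkdir -p pics; ls; python3 - <<'E'
from workcell import readout, snapshot, r
import cv2,numpy as np
s=readout.read_state();print(s)
for n in("scene","side"):
    d=snapshot(n);cv2.imwrite(f"pics/{n}0.png",d["color"]);np.savez(f"{n}0.npz",**d);print(n,(-cv2.Rodrigues(d["rvec"])[0].T@np.ravel(d["tvec"])).round(3))
E
```

```text
pics
{'clock': 0.0, 'joint_pos': array([-8.56538343, 24.45016154,  4.23016089, 92.05297944, -1.95346322,
       63.64486649, -3.84525552]), 'qd': array([-0.00062027, -0.02676941,  0.01629083, -0.06364851, -0.15084185,
       -0.04457069, -0.00545587]), 'joint_efforts': array([ 7.16691302e-04, -9.49842310e+01,  3.76242042e+00, -4.63523841e+01,
        1.94300286e-02,  1.01335210e-02,  2.85131875e-06]), 'tool_pos': array([ 6.74575769e-01, -2.32264364e-05,  2.30598363e-01]), 'tool_rot': array([-1.79924309e+02,  5.43783856e-03,  8.99983302e+01]), 'contact_force': array([-0.07871933, -0.14472272, -0.38264531]), 'wrist_torque': array([ 0.02505001, -0.02381676, -0.04251676]), 'finger_force': 0.0, 'gripper_width': 0.08534199016283486}
scene [ 1.627 -0.24   0.781]
side [ 0.207 -0.733  0.752]
```

View pics/scene0.png

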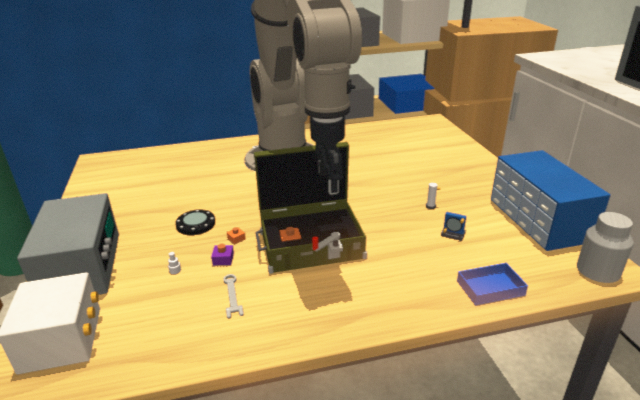

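View pics/side0.png

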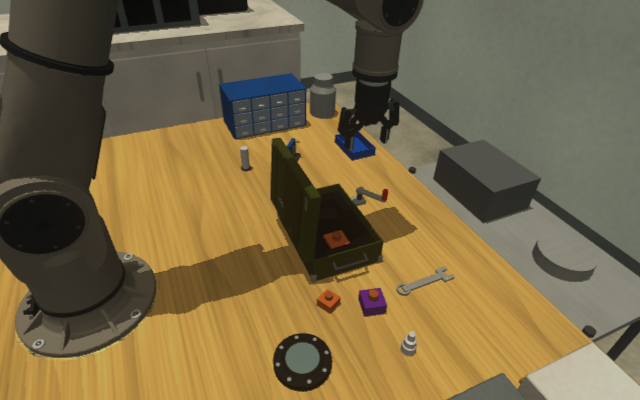

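The scene view shows the open case in the middle, with its lid near (303,178), the latch pivot near (334,245) and the red peg near (315,243). There are three copper-like blocks:
- (290,235): orange, inside the case.
- (236,235): a smaller orange one on the bench.
- (222,255): purple.

The one in the case fits, being the larger orange one. The side view shows the lid at (295,190), the peg at (385,195) and the blocks at (336,240), (328,299) and (372,300). Next I'll check the world axes in both views and triangulate.

```bash
cat > h.py <<'E'
import cv2,numpy as np
def load(n): return dict(np.load(n+".npz"))
def proj(d,P): return cv2.projectPoints(np.array(P,float).reshape(-1,1,3),d["rvec"],d["tvec"],d["mtx"],None)[0].reshape(-1,2)
def ray(d,uv):
    R=cv2.Rodrigues(d["rvec"])[0];v=R.T@np.linalg.inv(d["mtx"])@[uv[0],uv[1],1];return -R.T@np.ravel(d["tvec"]),v/np.linalg.norm(v)
def onz(d,uv,z):
    c,v=ray(d,uv);return c+v*(z-c[2])/v[2]
def tri(d1,a,d2,b):
    c1,v1=ray(d1,a);c2,v2=ray(d2,b);t=np.linalg.lstsq(np.c_[v1,-v2],c2-c1,rcond=None)[0]
    p,q=c1+t[0]*v1,c2+t[1]*v2;return (p+q)/2,np.linalg.norm(p-q)
def blob(img,lo,hi,n=3):
    m=cv2.inRange(cv2.cvtColor(img,cv2.COLOR_BGR2HSV),lo,hi);k,_,s,c=cv2.connectedComponentsWithStats(m)
    o=sorted(range(1,k),key=lambda i:-s[i,4])[:n];return [(s[i].tolist(),c[i].round(1).tolist()) for i in o]
E
python3 - <<'E'
from h import *
a,b=load("scene0"),load("side0")
for d in(a,b):
    print(proj(d,[[0,0,0],[.675,0,.231],[.675,0,0],[.675,.2,0],[.875,0,0]]).round(0).tolist())
    print("red",blob(d["color"],(0,190,90),(4,255,255)));print("cu",blob(d["color"],(5,190,100),(14,255,255),4))
for n,d,box in(("scene",a,(240,140,140,140)),("side",b,(255,125,150,160))):
    x,y,w,h=box;cv2.imwrite(f"pics/{n}0c.png",cv2.resize(d["color"][y:y+h,x:x+w],None,fx=4 if n=="scene" else 3.7,fy=4 if n=="scene" else 3.7,interpolation=cv2.INTER_CUBIC))
E
```

```text
[[283.0, 157.0], [328.0, 189.0], [329.0, 268.0], [403.0, 255.0], [352.0, 323.0]]
red [([312, 236, 6, 13, 56], [314.6, 241.7])]
cu [([280, 228, 20, 13, 116], [289.9, 234.9]), ([227, 229, 17, 13, 95], [235.7, 235.8]), ([312, 241, 2, 6, 7], [312.1, 243.6]), ([313, 249, 2, 1, 2], [313.5, 249.0])]
[[89.0, 299.0], [365.0, 149.0], [357.0, 222.0], [326.0, 182.0], [417.0, 204.0]]
red [([384, 189, 3, 9, 19], [385.1, 192.8]), ([385, 199, 1, 1, 1], [385.0, 199.0])]
cu [([317, 289, 23, 19, 228], [328.3, 298.3]), ([325, 231, 25, 17, 158], [336.4, 240.2]), ([370, 290, 8, 8, 52], [373.4, 293.4]), ([386, 189, 2, 6, 6], [386.8, 191.5])]
```

View pics/scene0c.png

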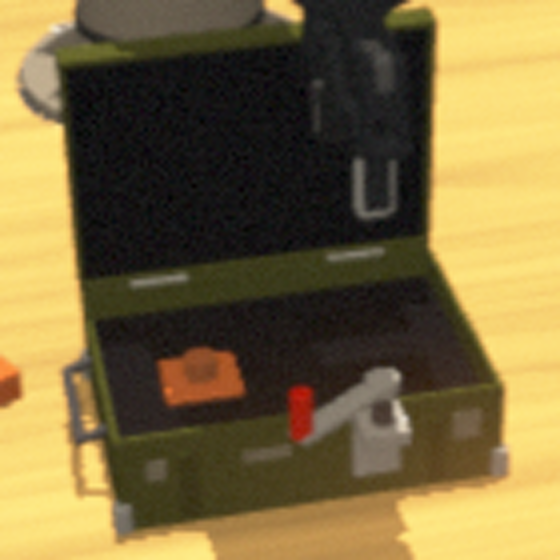

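View pics/side0c.png

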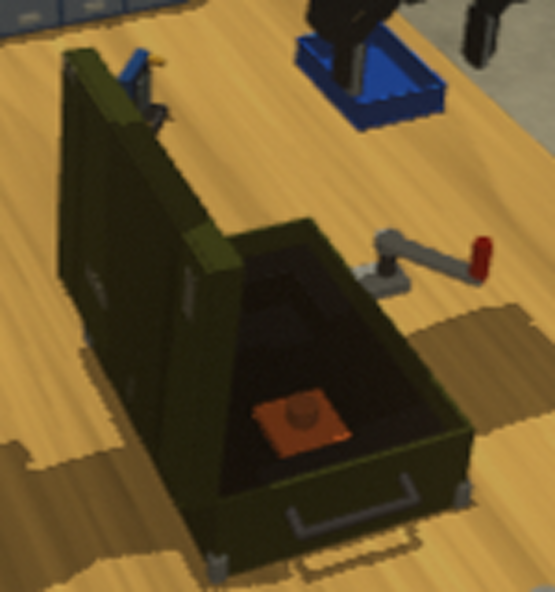

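The crops contradict the text. The hinge wall faces the robot (world -x) and the latch wall faces away from it (+x), so case x is roughly world -x. The copper is confirmed inside the case at scene (290,235) and side (336,240). Next I'll triangulate corners to fix the pose.

```bash
python3 - <<'E'
from h import *
a,b=load("scene0"),load("side0")
S=lambda u,v:(240+u/4,140+v/4)
D=lambda u,v:(255+u/3.7,125+v/3.7)
print("z0 scene FL,FR",onz(a,S(118,530),0).round(3),onz(a,S(503,470),0).round(3))
print("z0 side FL,HL",onz(b,D(468,500),0).round(3),onz(b,D(217,575),0).round(3))
print("rim scene FL,FR z.07",onz(a,S(118,437),.07).round(3),onz(a,S(500,385),.07).round(3))
print("rim side FL,HL,FR",onz(b,D(473,432),.07).round(3),onz(b,D(215,490),.07).round(3),onz(b,D(312,220),.07).round(3))
for n,p,q in(("lidL",S(62,58),D(243,268)),("lidR",S(435,15),D(97,50)),("pivot",S(383,375),D(388,238)),("pegtop",S(300,390),D(483,240)),("peg",(314.6,241.7),(385.5,192.8)),("rimFL",S(118,437),D(473,432)),("cu",(289.9,234.9),(336.4,240.2)),("cu_small",(235.7,235.8),(328.3,298.3))):
    x,e=tri(a,p,b,q);print(n,x.round(4),round(e,4))
E
```

```text
z0 scene FL,FR [ 0.654 -0.15   0.   ] [0.659 0.103 0.   ]
z0 side FL,HL [ 0.662 -0.152 -0.   ] [ 0.48  -0.146  0.   ]
rim scene FL,FR z.07 [ 0.652 -0.144  0.07 ] [0.661 0.099 0.07 ]
rim side FL,HL,FR [ 0.654 -0.156  0.07 ] [ 0.481 -0.138  0.07 ] [0.661 0.09  0.07 ]
lidL [ 0.489  -0.1443  0.2487] 0.0086
lidR [0.497  0.1013 0.25  ] 0.0091
pivot [0.6802 0.0149 0.1027] 0.0062
pegtop [ 0.7189 -0.0448  0.13  ] 0.004
peg [ 0.7202 -0.0458  0.1201] 0.0022
rimFL [ 0.6547 -0.1483  0.0687] 0.01
cu [ 0.5682 -0.0803  0.0431] 0.0049
cu_small [ 0.4849 -0.2166  0.0129] 0.002
```

The pose agrees across views:
- **Case:** centre about (0.569,-0.022), yaw about 180°. The case walls measure about 180 x 250 mm.
- **Hinge line:** x≈0.480, z=0.07. The lid is at about 1.5 rad.
- **Latch:** pivot (0.680,0.015), as expected, and peg (0.720,-0.046), 73 mm from the pivot. Latch ≈ -0.58 rad.

Now I'll shut the fingers, rise, and pass over the lid to its robot side.

Emit:
carry_out(
  targets=[
    [[-1,0,0,-0.03,0,0,0],[-1,-0.02,0,-0.03,0,0,0],[-1,0,0,-0.03,0,0,0],[-1,0,-0.03,-0.01,0,0,0],[-1,0,-0.03,0,0,0,0]],
  ],
)

```text
clock: 0.52
tool_pos: [0.6157, -0.0203, 0.3334]
tool_rot: [179.8, -0.0, 90.0]
contact_force: [0.1, -0.2, -0.3]
gripper_width: 0.0253
finger_force: 0.0
```

Emit:
carry_out(
  targets=[
    [[-1,0,-0.04,0,0,0,0],[-1,0,-0.04,0,0,0,0],[-1,0,-0.04,0,0,0,0],[-1,0,-0.04,0,0,0,0],[-1,0,-0.02,0,0,0,0]],
  ],
)

```text
clock: 0.93
tool_pos: [0.4311, -0.0203, 0.331]
tool_rot: [-180.0, -0.0, 90.0]
contact_force: [1.4, 0.3, 1.4]
gripper_width: -0.0001
finger_force: 0.0
```

Emit:
carry_out(
  targets=[
    [[-1,0,0,0,0,0,0],[-1,0,0,0,0,0,0],[-1,0,0,0.01,0,0,0],[-1,0,0,0,0,0,0]],
  ],
)

```text
clock: 1.27
tool_pos: [0.4352, -0.02, 0.3195]
tool_rot: [-179.9, 0.0, 90.0]
contact_force: [-0.1, -0.0, 0.1]
gripper_width: -0.0
finger_force: 0.0
```

```bash
python3 - <<'E'
from workcell import snapshot
from h import *
d=snapshot("side");cv2.imwrite("pics/side1.png",cv2.resize(d["color"][60:300,200:430],None,fx=2.4,fy=2.4))
E
```

```text
(no output)
```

View pics/side1.png

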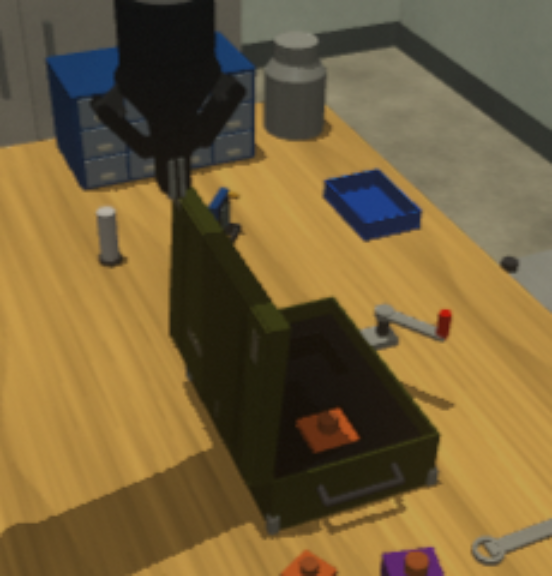

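Crop of the side view: the shut fingers, with tips near (172,190), hang above and behind the lid's far top corner at (180,200). The peg is unmoved at (444,322). I'll descend slowly and watch the force.

Emit:
carry_out(
  targets=[
    [[-1,0,0,0.02,0,0,0],[-1,0,0,0.02,0,0,0],[-1,0,0,0.015,0,0,0],[-1,0,0,0.01,0,0,0],[-1,0,0,0,0,0,0]],
  ],
)

```text
clock: 1.73
tool_pos: [0.4344, -0.0201, 0.2542]
tool_rot: [-179.8, 0.0, 90.0]
contact_force: [-0.2, 0.2, -0.7]
gripper_width: 0.0001
finger_force: 0.0
```

Emit:
carry_out(
  targets=[
    [[-1,0,0,0.015,0,0,0],[-1,0,0,0.015,0,0,0],[-1,0,0,0,0,0,0]],
  ],
)

```text
clock: 1.98
tool_pos: [0.4344, -0.02, 0.2249]
tool_rot: [-179.8, 0.0, 90.0]
contact_force: [-0.7, 0.2, -0.6]
gripper_width: -0.0001
finger_force: 0.0
```

Emit:
carry_out(
  targets=[
    [[-1,0,0.007,0,0,0,0],[-1,0,0.007,0,0,0,0],[-1,0,0.007,0,0,0,0]],
  ],
)

```text
clock: 2.23
tool_pos: [0.4575, -0.0199, 0.2275]
tool_rot: [179.9, -0.0, 90.0]
contact_force: [-3.3, -0.4, 3.4]
gripper_width: -0.0002
finger_force: 2.3
```

Emit:
carry_out(
  targets=[
    [[-1,0,0.006,0,0,0,0],[-1,0,0.006,0,0,0,0],[-1,0,0.006,0,0,0,0]],
  ],
)

```text
clock: 2.48
tool_pos: [0.4746, -0.0201, 0.2266]
tool_rot: [-180.0, 0.0, 90.0]
contact_force: [-4.0, -1.5, 1.9]
gripper_width: 0.0
finger_force: 1.9
```

Contact at x≈0.455 with about 4 N, and the lid is following. I'll follow its arc at about 1.2 rad/s.

Emit:
carry_out(
  targets=[
    [[-1,0,0.01,0.006,0,0,0],[-1,0,0.015,0.003,0,0,0],[-1,0,0.0145,0.004,0,0,0],[-1,0,0.014,0.0055,0,0,0],[-1,0,0,0,0,0,0]],
  ],
)

```text
clock: 2.9
tool_pos: [0.5294, -0.02, 0.2068]
tool_rot: [-180.0, 0.0, 90.0]
contact_force: [-1.3, 0.9, -0.5]
gripper_width: -0.0001
finger_force: 0.0
```

Emit:
carry_out(
  targets=[
    [[-1,0,0.0135,0.007,0,0,0],[-1,0,0.013,0.008,0,0,0],[-1,0,0.012,0.0095,0,0,0],[-1,0,0,0,0,0,0]],
  ],
)

```text
clock: 3.23
tool_pos: [0.5668, -0.0199, 0.1819]
tool_rot: [-179.9, 0.0, 90.0]
contact_force: [-0.5, 0.7, 0.4]
gripper_width: 0.0002
finger_force: 0.0
```

Emit:
carry_out(
  targets=[
    [[-1,0,0.011,0.0105,0,0,0],[-1,0,0.0095,0.0115,0,0,0],[-1,0,0.0085,0.0125,0,0,0],[-1,0,0,0,0,0,0]],
  ],
)

```text
clock: 3.57
tool_pos: [0.5947, -0.0199, 0.1473]
tool_rot: [-179.9, 0.0, 90.0]
contact_force: [-1.6, -0.4, 0.4]
gripper_width: 0.0003
finger_force: 0.0
```

Emit:
carry_out(
  targets=[
    [[-1,0,0.007,0.0085,0,0,0],[-1,0,0.004,0.009,0,0,0],[-1,0,0.003,0.009,0,0,0]],
  ],
)

```text
clock: 3.82
tool_pos: [0.6098, -0.02, 0.1224]
tool_rot: [179.9, -0.0, 90.0]
contact_force: [1.4, 0.4, 3.6]
gripper_width: 0.0002
finger_force: 1.3
```

Emit:
carry_out(
  targets=[
    [[-1,0,0.002,0.006,0,0,0],[-1,0,0.001,0.006,0,0,0],[-1,0,0,0,0,0,0]],
  ],
)

```text
clock: 4.07
tool_pos: [0.6114, -0.0199, 0.109]
tool_rot: [-179.9, 0.0, 90.0]
contact_force: [0.4, 0.8, -0.6]
gripper_width: 0.0002
finger_force: 0.0
```

```bash
python3 - <<'E'
from workcell import snapshot
from h import *
d=snapshot("side");cv2.imwrite("pics/side2.png",cv2.resize(d["color"][60:300,240:440],None,fx=2.5,fy=2.5))
E
```

```text
(no output)
```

View pics/side2.png

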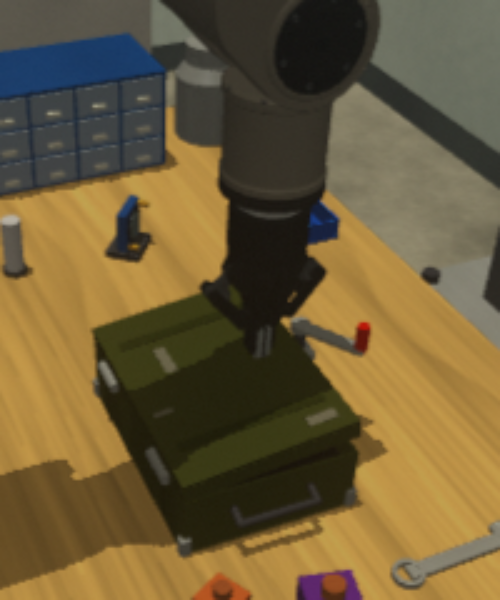

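The lid is nearly down, with a small gap at the front by (355,445). The peg is still outward at (362,335) and nothing has been disturbed. Finishing slowly.

Emit:
carry_out(
  targets=[
    [[-1,0,0.001,0.005,0,0,0],[-1,0,0,0.005,0,0,0],[-1,0,0,0.004,0,0,0]],
  ],
)

```text
clock: 4.37
tool_pos: [0.6132, -0.02, 0.0961]
tool_rot: [180.0, -0.0, 90.0]
contact_force: [1.9, 0.1, 2.0]
gripper_width: -0.0003
finger_force: 1.0
```

Emit:
carry_out(
  targets=[
    [[-1,0,0,0.002,0,0,0],[-1,0,0,0,0,0,0]],
  ],
)

```text
clock: 4.53
tool_pos: [0.6126, -0.02, 0.0937]
tool_rot: [-179.9, 0.0, 90.0]
contact_force: [-0.3, 0.4, -0.9]
gripper_width: -0.0001
finger_force: 0.0
```

Emit:
carry_out(
  targets=[
    [[-1,0,0,0.001,0,0,0],[-1,0,0,0,0,0,0]],
  ],
)

```text
clock: 4.7
tool_pos: [0.6128, -0.02, 0.0932]
tool_rot: [-180.0, -0.0, 90.0]
contact_force: [-0.4, 0.8, 0.2]
gripper_width: 0.0001
finger_force: 0.0
```

Emit:
carry_out(
  targets=[
    [[-1,0,0,0.002,0,0,0],[-1,0,0,0,0,0,0]],
  ],
)

```text
clock: 4.87
tool_pos: [0.6131, -0.02, 0.0921]
tool_rot: [180.0, -0.0, 90.0]
contact_force: [-2.7, 0.5, 10.1]
gripper_width: 0.0
finger_force: 5.0
```

Emit:
carry_out(
  targets=[
    [[-1,0,0,0.001,0,0,0],[-1,0,0,0,0,0,0]],
  ],
)

```text
clock: 5.03
tool_pos: [0.6132, -0.02, 0.0919]
tool_rot: [180.0, -0.0, 90.0]
contact_force: [-9.2, -0.1, 27.1]
gripper_width: 0.0001
finger_force: 12.8
```

The lid is seated hard on its stop: z 0.092 as expected, and force rising to 27 N. Lifting off, crossing over the peg, and coming down on its outer (+x) side.

Emit:
carry_out(
  targets=[
    [[-1,0,0,-0.005,0,0,0],[-1,0,0,-0.025,0,0,0],[-1,0,0,-0.03,0,0,0],[-1,0,0,-0.02,0,0,0],[-1,-0.026,0.037,0,0,0,0]],
  ],
)

```text
clock: 5.45
tool_pos: [0.6459, -0.0394, 0.1754]
tool_rot: [179.8, -0.2, 90.3]
contact_force: [4.4, 2.0, 0.5]
gripper_width: 0.0
finger_force: 0.0
```

Emit:
carry_out(
  targets=[
    [[-1,0,0.04,0,0,0,0],[-1,0,0.04,0,0,0,0],[-1,0,0.03,0,0,0,0],[-1,0,0,0,0,0,0],[-1,0,0,0,0,0,0]],
  ],
)

```text
clock: 5.87
tool_pos: [0.7576, -0.0439, 0.1689]
tool_rot: [-179.9, 0.0, 90.0]
contact_force: [-0.8, -0.1, -0.9]
gripper_width: -0.0
finger_force: 0.0
```

```bash
python3 - <<'E'
from workcell import snapshot,readout
from h import *
print(readout.read_state()["tool_pos"].round(4))
a=snapshot("scene");b=snapshot("side");P=[]
for d in(a,b):
    c=blob(d["color"],(0,190,90),(4,255,255),2);print(c);P.append(c[0][1])
print(tri(a,P[0],b,P[1]))
A=a["color"][130:290,240:400];B=b["color"][110:290,260:440]
cv2.imwrite("pics/both3.png",np.hstack([cv2.resize(A,(400,400)),cv2.resize(B,(400,400))]))
E
```

```text
[ 0.7576 -0.0439  0.1689]
[([313, 237, 5, 13, 47], [314.8, 242.4])]
[([384, 189, 4, 11, 22], [385.3, 193.5])]
(array([ 0.72008351, -0.04540676,  0.11777092]), np.float64(0.0024784504905497303))
```

View pics/both3.png

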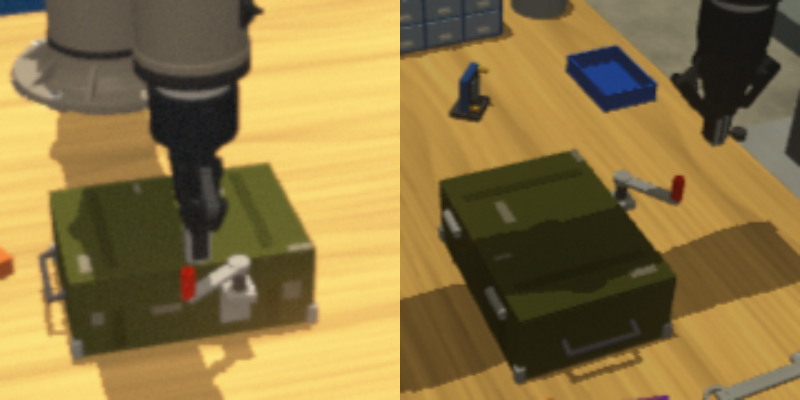

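The lid is shut flat in both views. The peg is at (188,283) in the left crop and (678,188) in the right, unmoved at (0.720,-0.045). The tool is 37 mm outside it. Now descending and pushing along -x.

Emit:
carry_out(
  targets=[
    [[-1,0,0,0.025,0,0,0],[-1,0,0,0.02,0,0,0],[-1,0,0,0.012,0,0,0],[-1,0,0,0,0,0,0]],
  ],
)

```text
clock: 6.3
tool_pos: [0.7549, -0.0439, 0.1108]
tool_rot: [-179.8, -0.0, 90.0]
contact_force: [0.4, -0.9, 0.8]
gripper_width: -0.0002
finger_force: 0.0
```

Emit:
carry_out(
  targets=[
    [[-1,0,-0.008,0,0,0,0],[-1,-0.002,-0.008,0,0,0,0],[-1,-0.003,-0.008,0,0,0,0],[-1,-0.001,-0.006,0,0,0,0]],
  ],
)

```text
clock: 6.63
tool_pos: [0.7268, -0.0515, 0.1149]
tool_rot: [179.9, 0.1, 89.9]
contact_force: [3.5, -2.8, 0.1]
gripper_width: 0.0003
finger_force: 1.8
```

Emit:
carry_out(
  targets=[
    [[-1,-0.002,-0.008,0,0,0,0],[-1,-0.002,-0.008,0,0,0,0],[-1,0,-0.008,0,0,0,0]],
  ],
)

```text
clock: 6.88
tool_pos: [0.7024, -0.0548, 0.114]
tool_rot: [179.9, 0.0, 90.0]
contact_force: [1.8, -2.2, 0.7]
gripper_width: -0.0001
finger_force: 1.2
```

Pushing the peg with about 3 N. Continuing along the arc.

Emit:
carry_out(
  targets=[
    [[-1,0.001,-0.008,0,0,0,0],[-1,0.001,-0.008,0.001,0,0,0],[-1,0.003,-0.008,0.001,0,0,0],[-1,0.003,-0.007,0,0,0,0]],
  ],
)

```text
clock: 7.22
tool_pos: [0.6709, -0.0455, 0.111]
tool_rot: [-180.0, -0.0, 90.0]
contact_force: [2.8, -1.9, -0.4]
gripper_width: 0.0001
finger_force: 0.9
```

Emit:
carry_out(
  targets=[
    [[-1,0.003,-0.006,0,0,0,0],[-1,0.004,-0.006,0,0,0,0],[-1,0.005,-0.006,0,0,0,0]],
  ],
)

```text
clock: 7.47
tool_pos: [0.6535, -0.0336, 0.1112]
tool_rot: [-180.0, 0.0, 90.0]
contact_force: [2.2, -0.8, -0.1]
gripper_width: 0.0001
finger_force: 0.9
```

```bash
python3 - <<'E'
from workcell import snapshot,readout
from h import *
print(readout.read_state()["tool_pos"].round(4))
for n in("scene","side"):
    d=snapshot(n)
    for s,c in blob(d["color"],(0,190,60),(4,255,255),2): print(n,s,c,onz(d,c,.117).round(4))
E
```

```text
[ 0.6535 -0.0336  0.1112]
side [352, 195, 5, 13, 39] [353.6, 200.6] [ 0.6322 -0.0411  0.117 ]
```

The peg is at about (0.632,-0.038), so the latch is near 0.75 rad. Stepping around to its -y side for the final push along +y.

Emit:
carry_out(
  targets=[
    [[-1,0,0.02,0,0,0,0],[-1,-0.02,0,0,0,0,0],[-1,-0.025,0,0,0,0,0],[-1,0,-0.022,0,0,0,0],[-1,0,-0.022,0,0,0,0]],
  ],
)

```text
clock: 7.98
tool_pos: [0.6297, -0.0807, 0.1107]
tool_rot: [-180.0, 0.0, 89.9]
contact_force: [0.5, -0.1, 0.4]
gripper_width: -0.0002
finger_force: 0.0
```

Emit:
carry_out(
  targets=[
    [[-1,0,0,0,0,0,0],[-1,0.008,0,0,0,0,0],[-1,0.008,0,0,0,0,0],[-1,0.007,-0.003,0,0,0,0]],
  ],
)

```text
clock: 8.32
tool_pos: [0.628, -0.0541, 0.1113]
tool_rot: [180.0, -0.0, 90.1]
contact_force: [-0.4, -4.4, 1.4]
gripper_width: 0.0
finger_force: 2.6
```

Emit:
carry_out(
  targets=[
    [[-1,0.006,-0.003,0,0,0,0],[-1,0.006,-0.004,0,0,0,0],[-1,0.006,-0.003,0,0,0,0]],
  ],
)

```text
clock: 8.57
tool_pos: [0.616, -0.0379, 0.1108]
tool_rot: [-179.9, 0.1, 90.0]
contact_force: [-3.2, -4.0, -0.5]
gripper_width: -0.0003
finger_force: 2.3
```

Emit:
carry_out(
  targets=[
    [[-1,0.007,-0.001,0,0,0,0],[-1,0.007,-0.002,0,0,0,0],[-1,0.006,0,0,0,0,0],[-1,0.005,0,0,0,0,0]],
  ],
)

```text
clock: 8.9
tool_pos: [0.6141, -0.0117, 0.1112]
tool_rot: [-180.0, -0.0, 90.1]
contact_force: [-1.4, -1.9, 0.3]
gripper_width: -0.0
finger_force: 1.2
```

Emit:
carry_out(
  targets=[
    [[-1,0.004,0,0,0,0,0],[-1,0.002,0,0,0,0,0],[-1,0,0,0,0,0,0]],
  ],
)

```text
clock: 9.15
tool_pos: [0.6143, -0.0061, 0.1114]
tool_rot: [180.0, -0.0, 90.0]
contact_force: [-0.1, 1.0, 0.2]
gripper_width: 0.0
finger_force: 0.0
```

Emit:
carry_out(
  targets=[
    [[-1,0.002,0,0,0,0,0],[-1,0,0,0,0,0,0]],
  ],
)

```text
clock: 9.32
tool_pos: [0.6142, -0.0048, 0.1114]
tool_rot: [180.0, -0.0, 90.0]
contact_force: [0.5, -0.5, -0.1]
gripper_width: -0.0004
finger_force: 0.0
```

Creeping to the stop with small steps until the force shows it.

Emit:
carry_out(
  targets=[
    [[-1,0.002,0,0,0,0,0],[-1,0,0,0,0,0,0]],
  ],
)

```text
clock: 9.48
tool_pos: [0.6141, -0.0028, 0.1113]
tool_rot: [-180.0, -0.0, 90.0]
contact_force: [-1.3, -0.7, 1.0]
gripper_width: -0.0001
finger_force: 0.6
```

Emit:
carry_out(
  targets=[
    [[-1,0.0015,0,0,0,0,0],[-1,0,0,0,0,0,0]],
  ],
)

```text
clock: 9.65
tool_pos: [0.614, -0.0017, 0.1113]
tool_rot: [-180.0, 0.0, 90.0]
contact_force: [-1.2, -2.6, 0.9]
gripper_width: 0.0003
finger_force: 1.1
```

Emit:
carry_out(
  targets=[
    [[-1,0.0015,0,0,0,0,0],[-1,0,0,0,0,0,0]],
  ],
)

```text
clock: 9.82
tool_pos: [0.6139, -0.0014, 0.1113]
tool_rot: [-180.0, 0.1, 89.9]
contact_force: [-0.3, -8.4, 1.3]
gripper_width: 0.0003
finger_force: 4.0
```

Emit:
carry_out(
  targets=[
    [[-1,0.001,0,0,0,0,0],[-1,0,0,0,0,0,0]],
  ],
)

```text
clock: 9.98
tool_pos: [0.614, -0.0013, 0.1114]
tool_rot: [-180.0, 0.1, 89.9]
contact_force: [-0.9, -11.8, 1.2]
gripper_width: 0.0002
finger_force: 6.0
```

The stop is reached: force has risen to 12 N with no further motion. Backing off in -y, lifting and checking.

Emit:
carry_out(
  targets=[
    [[-1,-0.01,0,0,0,0,0],[-1,-0.02,0,0,0,0,0],[-1,-0.02,0,-0.02,0,0,0],[-1,0,0,-0.04,0,0,0],[-1,0,0,-0.04,0,0,0]],
  ],
)

```text
clock: 10.4
tool_pos: [0.6131, -0.0505, 0.2115]
tool_rot: [-179.8, 0.0, 89.9]
contact_force: [1.6, 0.1, -0.1]
gripper_width: 0.0003
finger_force: 0.0
```

Emit:
carry_out(
  targets=[
    [[-1,0,0,-0.04,0,0,0],[-1,0,-0.04,-0.03,0,0,0],[-1,0,-0.04,0,0,0,0],[-1,0,0,0,0,0,0],[-1,0,0,0,0,0,0]],
  ],
)

```text
clock: 10.82
tool_pos: [0.5395, -0.049, 0.2773]
tool_rot: [179.9, -0.0, 90.0]
contact_force: [0.4, -0.5, 0.1]
gripper_width: 0.0
finger_force: 0.0
```

```bash
python3 - <<'E'
from workcell import snapshot,readout
from h import *
s=readout.read_state();print(s["tool_pos"].round(4),s["contact_force"].round(1))
a=snapshot("scene");b=snapshot("side");P=[]
for d in(a,b):
    c=blob(d["color"],(0,190,60),(4,255,255),1);print(c);P.append(c[0][1])
print(tri(a,P[0],b,P[1]))
A=a["color"][130:290,240:400];B=b["color"][110:290,260:440]
cv2.imwrite("pics/both4.png",np.hstack([cv2.resize(A,(400,400)),cv2.resize(B,(400,400))]))
E
```

```text
[ 0.5395 -0.049   0.2773] [ 0.4 -0.5  0.1]
[([327, 211, 4, 10, 35], [328.5, 215.0])]
[([334, 186, 5, 11, 38], [335.8, 190.2])]
(array([0.61095123, 0.01637963, 0.1163136 ]), np.float64(0.0017982258871964804))
```

View pics/both4.png

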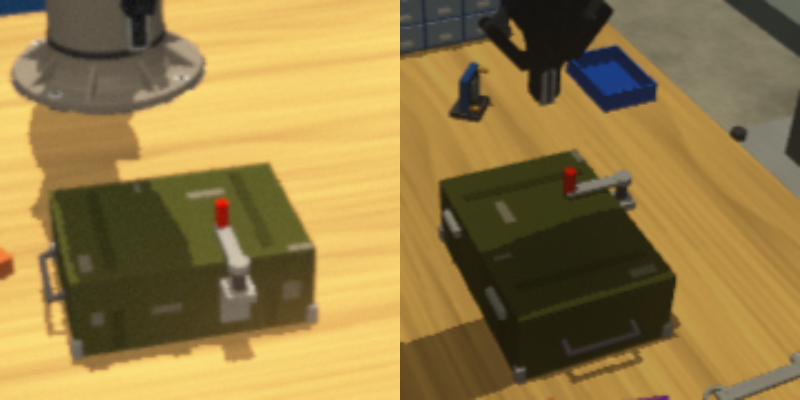

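The lid is flat shut. The latch arm points straight in over it, with the peg at (222,212) in the left crop and (570,182) in the right, triangulated at (0.611,0.016). The robot is clear of everything, so I'm handing in.

```bash
python3 -c "
from workcell import r
print(r.job_done())"
```

```text
the job is handed in; nothing more can be done
None
```

I eased the lid fully shut, then pushed the latch to its stop over it, and handed the job in at about 11 s; no verdict came back, and the case's hinge wall actually faced the robot, not its left as the text said.

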